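# Lay two wax sticks on the bench air dryer and set its damper half open

### The arm

A 6-joint arm with a two-finger parallel gripper is mounted at the origin on the work surface. World frame = base frame: x ahead of the robot, y to its left, z up, the work surface at z = 0. Lengths are in m, angles in rad, forces in N, time in s.
With the tool pointing down it reaches from about 0.375 to 0.9 m from the base axis. Payload 3.1 kg.
Tool frame: the origin (TCP) lies at the very end of the fingers, on their centre line; the grasp point (between the pads) lies 19 mm behind it (grasp_offset is the distance from the TCP to the grasp point, in m); z points along the fingers, y is the line along which they close (so a half turn about z gives the same grasp; the last joint's range is limited). The gripper opens to 85 mm and grips with 20 to 120 N. Pads are 22 mm wide; open, the fingers measure 114 mm over their backs; the gripper's body (76 mm by 85 mm) begins 54 mm behind the grasp point. The pads swing forward as they close: fully open they stand 13 mm farther back than shut.
Start: joints at [-1.518, 0.527, 1.433, -0, 1.181, -0.178], TCP at [0.143, -0.608, 0.231] pointing down, gripper open.
Joint ranges: [-3.08, 3.08], [-0.75, 2.2], [0.22, 2.44], [-1.43, 4.57], [0, 2.65], [-2.85, 2.85]. Speed limits (rad/s): [2.79, 2.79, 3.14, 3.14, 3.14, 3.14].

### API

Orientations are given as a unit quaternion [x, y, z, w].
In Python, from bench import * gives the robot as it stands.
- The arm moves only by the shell command python3 -m handwheel 'ROWS' [FORCE]. ROWS is JSON, a list of rows, each a list of 7 numbers: the shift along the world's x, y, z each as a share of 0.02 m, from -1 to 1, then the turn, a rotation vector about the world's x, y, z each as a share of 4 degrees, from -1 to 1, then the opening, from -1 (shut) to 1 (fully open), so that 0 is half open. A call has 1 to 12 rows; each row shifts and turns the commanded pose from where the row before left it; what a row does not reach is not made up. A row lasts 1/10 s, in which the tool goes at most 50 mm and 8.59 degrees, less where a joint would pass 70% of its speed; a pose out of reach is approached as far as the arm can. A call with a number of a shift or a turn outside -1 to 1 is refused whole. A call with a gripper value outside its range is refused whole. The fingers move at their own pace and stop on an object; FORCE is the grip in N (left out, the last holds). Time passes only in rows, so rows that do not move let the fingers close. It gives the time, the measured TCP pose, the force, the opening and the grip force at its end, in the units of the state.
- get_obs(): the state, without advancing time (a new reading comes with each control period).
- snapshot(name): name is "scene" or "top" or "wrist"; returns a dict with "frame" (400x640x3 uint8, red, green, blue), "intrinsics" (3x3 intrinsics, pixels), "world_to_cam" (4x4, takes a point from world to camera coordinates); the wrist camera has in their place "T_tool_cam" (4x4, takes a point from camera to tool coordinates, whose origin is the TCP and whose axes are the flange's). Camera axes: x right, y up, looking along -z (the intrinsics and any distortion apply to the point x, -y, -z); pixel columns grow to the right and rows downward; lengths in m; the calibration is good to about 2 mm. A picture is of the moment at which its call begins: read the wrist's pose just before it. There is no depth.
- sign_off(): hands the job in; it is judged then, once.
The state is a dict: "time_s": time; "joint_pos": joint angles; "joint_velocities": joint speeds; "effort": joint torques, N m; "tcp_pos": TCP position; "tool_rot": TCP orientation; "wrist_force": force on the tool from outside, world axes, zero at the start; "ft_torque": the same for the moment, N m; "opening": opening from 0.0 (shut) to 1.0 (fully open); "gripper_force": force on a finger pad.
Only numpy, scipy, OpenCV 4.12 (cv2) and the standard library are available. Lean on these libraries where they do the work, as an engineer would, in place of code of your own. Each camera call takes 0.05 s, during which the arm holds its last target. There are 200 camera calls.

### The job

Lift the retaining bar out of the stick rack's brackets and lay it flat on the rubber mat, then move both wax sticks from the rack onto the air dryer, lying flat across its two ribs, side by side. Only when both lie there, pull the dryer's damper rod out to its middle click (half open) and let go. Leave everything else on the bench where it is.

Things in the scene. Friction and masses are not known exactly. Their poses are not given: they have to be found in the camera images.
- rack: fixed aluminium stick rack, base plate 160 (x) x 220 (y) x 8 mm, left or right on the bench. Origin: centre of its underside, z up. Sticks lie along x on two rails (x = +-45 mm, 10 mm thick, top 34 mm up, open between them), held by 8 mm high lugs, 2.5 mm play. Steel open brackets at y = +-92 mm, slot floor 56 mm up, 20 mm wide in x, 10 mm deep, carry the bar
- bar: loose steel retaining bar, 200 (its y) x 14 (x) x 12 mm high, 0.2 kg, with an upright tab in its middle, 50 (y) x 12 mm thick (x), rising 40 mm above the bar's top. Origin: centre of the bar's underside, z up. Starts in the rack's brackets across the sticks, 2 mm above them; lifts straight up
- bar_tab (a point): place to grip the bar's tab, 36 mm above the bar's underside, 16 mm below the tab's top edge; pinch across the bar's x
- dryer: fixed white bench air dryer, box 170 (x) x 190 (y) x 72 mm high, on the other side of the bench from the rack. Origin: centre of its underside, z up; front, with the damper rod, faces -x. On top two rest ribs along y, at x = +-42 mm, 12 mm thick, 22 mm high, 164 mm long between end lugs 14 mm higher
- dryer_rest (a point): middle of the dryer's rest, at the height of the ribs' top (94 mm above the bench); axes as the dryer's. Sticks lie here along x, across both ribs, side by side (for instance 35 mm to either side in y)
- damper_rod (a joint): how far the air damper's push-pull rod is drawn out, m. Three spring clicks: 0 home, shut (as it starts); 0.025 middle, half open; 0.05 fully out, open. About 4 to 6 N takes it off a click; let go within 8 mm of the middle it settles there. Slides level, out along the dryer's -x
- knob (a point): centre of the rod's round black knob (32 mm diameter, 24 mm long along the rod, 48 mm above the bench), 42 mm in front of the dryer's front face when home; moves with the rod. Its axis is the dryer's x; the rod behind it is 10 mm thick; pinch the knob from above across the dryer's y
- mat: black rubber mat fixed on the bench between rack and dryer, 260 (x) x 120 (y) x 4 mm. Origin: centre of its underside
- stick_a: red wax stick, 130 (x) x 20 x 20 mm, 50 g, slightly rounded edges, starts in the rack at rack y = +30 mm. Origin: centre of its underside as it starts; x along its length
- stick_a_mid (a point): the middle of stick_a, 10 mm above its origin
- stick_b: red wax stick, 130 (x) x 20 x 20 mm, 50 g, slightly rounded edges, starts in the rack at rack y = -30 mm. Origin: centre of its underside as it starts; x along its length
- stick_b_mid (a point): the middle of stick_b, 10 mm above its origin
- cast_1: bystander, to be left alone: gypsum jaw cast, 64 x 60 x 32 mm, near the robot; origin at its underside
- cast_2: bystander, to be left alone: gypsum jaw cast, 64 x 66 x 32 mm, near the robot; origin at its underside
- cast_3: bystander, to be left alone: gypsum jaw cast, 64 x 68 x 32 mm, beyond the mat; origin at its underside
- stub: bystander, to be left alone: short left-over wax stick, 60 x 20 x 20 mm, on the bench; origin at its underside
- carton: bystander, to be left alone: pale carton, 70 x 100 x 50 mm, at the far side; origin at its underside
- wax_knife: bystander, to be left alone: hand spatula with wooden handle, about 180 mm long, at the left edge
There are look-alikes about, which are no part of the job. Leave any pink or turquoise look-alike of the bar alone.

How it is judged:
By the outcome, as a careful person would: the job done as asked, in the order asked, and still so for the second after the job is handed in, with the robot touching nothing.
It also fails if it takes over 72 s, if anything falls off the work surface, if the arm or the gripper's body presses on something with over 40 N, if the wrist force passes 120 N, or if a joint passes its speed limit or range.

## Working session

There is one attempt and no reset: what is moved stays moved. The work goes in short steps, Python scripts to look and compute and a shell command to move; the robot and the scene stay as the last step left them, time stands still between calls to the robot, and variables do not carry over. Pictures are saved under pics/ and viewed, at most 10 in all, crops included, and the job is handed in when it is done.

```bash
mkdir -p pics; ls
python3 - <<'E'
from bench import *
import cv2,numpy as np,pickle
o=get_obs();print(o)
for n in("scene","top"):
    s=snapshot(n);pickle.dump(s,open(n+".pkl","wb"));cv2.imwrite(f"pics/{n}0.png",cv2.cvtColor(s["frame"],cv2.COLOR_RGB2BGR));print(n,s["intrinsics"],s["world_to_cam"],[k for k in s])
E
```

```text
pics
{'time_s': 0.0, 'joint_pos': array([-1.51850942e+00,  5.28475877e-01,  1.43393107e+00,  4.72407112e-06,
        1.18140902e+00, -1.78541719e-01]), 'joint_velocities': array([-0.00093518,  0.00011488,  0.00010234, -0.00034803, -0.00036083,
       -0.00195371]), 'effort': array([-7.54686589e-04, -4.42346692e+01, -1.78023022e+01, -2.27366941e-04,
        8.46280775e-03, -2.73363003e-05]), 'tcp_pos': array([ 0.14295572, -0.60767668,  0.23031852]), 'tool_rot': array([ 9.93346648e-01,  1.15157289e-01,  7.23093361e-05, -1.10930560e-03]), 'wrist_force': array([-0.21615548,  0.30249477, -0.34579469]), 'ft_torque': array([-0.0002779 ,  0.01730861, -0.01622918]), 'gripper_force': 0.0, 'opening': 1.002097763192327}
scene [[407.2568707    0.         326.02246155]
 [  0.         407.2568707  201.91473384]
 [  0.           0.           1.        ]] [[-0.40046676  0.91603251  0.02260142  0.11118786]
 [-0.51941853 -0.24725873  0.81796547  0.23448053]
 [ 0.75487136  0.31582839  0.57482316 -1.62152018]
 [ 0.          0.          0.          1.        ]] ['frame', 'intrinsics', 'world_to_cam']
top [[403.00381796   0.         322.93774253]
 [  0.         403.00381796 198.24909318]
 [  0.           0.           1.        ]] [[ 6.94155669e-02 -9.97587355e-01 -9.73483767e-04  7.69748990e-02]
 [ 9.73791691e-01  6.75478502e-02  2.17179721e-01 -5.70851164e-01]
 [-2.16589987e-01 -1.60236238e-02  9.76131150e-01 -1.16127304e+00]
 [ 0.00000000e+00  0.00000000e+00  0.00000000e+00  1.00000000e+00]] ['frame', 'intrinsics', 'world_to_cam']
```

View pics/scene0.png

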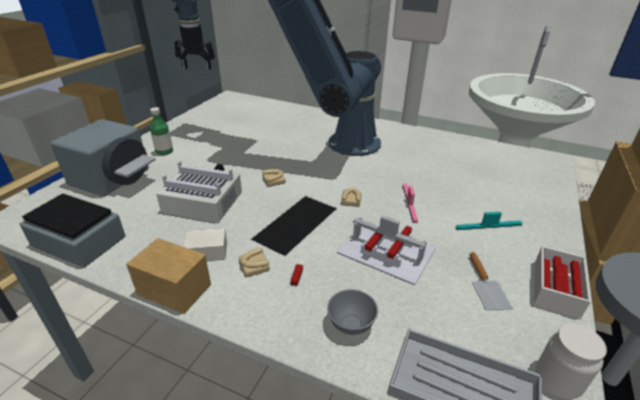

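View pics/top0.png

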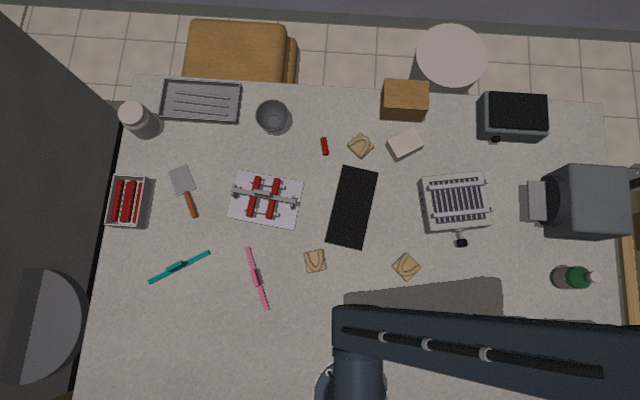

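The top view shows the rack at (265,200), with its grey bar across two red sticks at (256,197) and (273,197). The mat is at (352,207) and the dryer at (455,202), its knob at (461,241).

Possible mix-ups:
- **Bar:** grey bar in the rack (265,194), pink (257,278) or turquoise (180,267). I choose the grey one in the brackets.
- **Sticks:** the two in the rack, the red ones in the box at (125,200), or the stub at (325,146). I choose the rack's two.
- **Dryer:** white ribbed box (455,202), or the grey machines at (515,115) and (590,200). I choose the white box with the knob.

Next is a close crop of both views to check these choices.

```bash
cat > h.py <<'E'
import numpy as np,cv2,pickle
def ld(n): return pickle.load(open(n+".pkl","rb"))
def ray(s,p):
    W=s["world_to_cam"];K=s["intrinsics"]
    d=np.linalg.inv(K)@np.array([p[0],p[1],1.]);d=np.array([d[0],-d[1],-d[2]])
    R=W[:3,:3];return -R.T@W[:3,3],R.T@d
def proj(s,P):
    W=s["world_to_cam"];P=np.atleast_2d(P);c=P@W[:3,:3].T+W[:3,3]
    q=np.c_[c[:,0],-c[:,1],-c[:,2]]@s["intrinsics"].T;return q[:,:2]/q[:,2:]
def onz(s,p,z):
    c,d=ray(s,p);return c+d*(z-c[2])/d[2]
def tri(*sp):
    A=np.zeros((3,3));b=np.zeros(3)
    for s,p in sp:
        c,d=ray(s,p);d=d/np.linalg.norm(d);M=np.eye(3)-np.outer(d,d);A+=M;b+=M@c
    return np.linalg.solve(A,b)
E
python3 - <<'E'
from h import *
t=ld("top")["frame"];s=ld("scene")["frame"]
def c(f,x,y,w=100,h=75): return cv2.resize(f[y:y+h,x:x+w],(400,300),interpolation=cv2.INTER_CUBIC)
im=np.vstack([np.hstack([c(t,215,160),c(t,410,168)]),np.hstack([c(s,335,205),c(s,150,155)])])
cv2.imwrite("pics/crop1.png",im[...,::-1])
E
```

```text
(no output)
```

View pics/crop1.png

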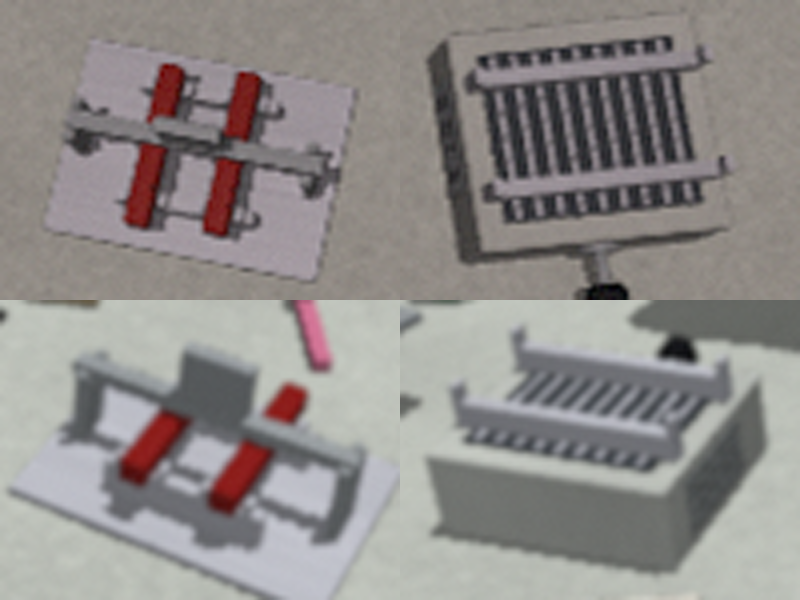

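The crop confirms the grey bar in the rack, over two red sticks, and the white ribbed dryer with its knob. Pixel corners (crop coordinates):
- **Rack plate:** (90,40), (357,90), (315,282), (45,228).
- **Dryer top:** (448,38), (690,12), (730,232), (482,250).

Next I fit the poses.

Run:
```python
from h import *
from scipy.optimize import least_squares
t=ld("top");s=ld("scene")
f=lambda x0,y0:(lambda p:(x0+(p[0]+.5)/4-.5,y0+(p[1]+.5)/4-.5))
r=f(215,160);d=f(410,168);rs=f(335,205);ds=f(150,155)
def fit(obs,x0):
    def res(v):
        c,n=np.cos(v[2]),np.sin(v[2]);o=[]
        for S,P,p in obs:
            o+=list((proj(S,[v[0]+c*P[0]-n*P[1],v[1]+n*P[0]+c*P[1],P[2]])[0]-p))
        return o
    q=least_squares(res,x0);print(np.round(q.x,4),"deg",np.degrees(q.x[2]).round(2),"res",np.round(q.fun,1));return q.x
# top image: up=+x, left=+y
R=[(t,( .08,.11,.008),r((90,40))),(t,(.08,-.11,.008),r((357,90))),(t,(-.08,-.11,.008),r((315,282))),(t,(-.08,.11,.008),r((45,228)))]
fit(R,[.6,.2,0])
D=[(t,( .085,.095,.072),d((48,38))),(t,(.085,-.095,.072),d((290,12))),(t,(-.085,-.095,.072),d((330,232))),(t,(-.085,.095,.072),d((82,250)))]
fit(D,[.6,-.3,0])
D2=[(s,(.085,.095,.072),ds((272,195))),(s,(.085,-.095,.072),ds((30,160))),(s,(-.085,.095,.072),ds((362,80)))]
fit(D+D2,[.6,-.3,0])
# scene cam: tab corners (top edge)
for z in(.1,.108,.11):
  print(z,onz(s,rs((187,47)),z),onz(s,rs((258,70)),z), onz(t,r((190,126)),z))
m=t["frame"]
print("mat c",[onz(t,p,.004).round(3) for p in((345,165),(378,172),(361,249),(326,242))])
print("knob",tri((t,(461,240)),(s,(219,168.5))))
# stick ends
print([onz(t,r(p),.054).round(3) for p in((170,68),(140,222),(247,76),(217,230))])
```

```text
[ 0.5603  0.3005 -0.1237] deg -7.09 res [ 0.2 -0.5  0.2 -0.4  0.3  0.3 -0.6  0.5]
[ 0.5832 -0.2852  0.1622] deg 9.29 res [-0.5 -1.   0.5 -0.   0.7 -0.2 -0.7  1.2]
[ 0.5839 -0.2829  0.1728] deg 9.9 res [-1.5 -0.9 -0.6 -0.6  0.2 -0.9 -1.1  1.2 -1.3 -0.8 -1.4 -2.2  0.7 -2.2]
0.1 [0.5508187  0.27446477 0.1       ] [0.55476733 0.32310495 0.1       ] [0.56496211 0.29649658 0.1       ]
0.108 [0.56134953 0.27689549 0.108     ] [0.56524864 0.32492556 0.108     ] [0.56312428 0.29511611 0.108     ]
0.11 [0.56398224 0.27750318 0.11      ] [0.56786896 0.32538071 0.11      ] [0.56266483 0.29477099 0.11      ]
mat c [array([0.692, 0.054, 0.004]), array([ 0.676, -0.054,  0.004]), array([ 0.425, -0.012,  0.004]), array([0.439, 0.098, 0.004])]
knob [ 0.46659015 -0.3032943   0.05235677]
[array([0.62 , 0.325, 0.054]), array([0.498, 0.335, 0.054]), array([0.618, 0.265, 0.054]), array([0.496, 0.276, 0.054])]
```

```bash
python3 -m handwheel '[[1,1,0,0,0,0,1],[1,1,0,0,0,0,1],[1,1,0,0,0,1,1],[1,1,0,0,0,1,1],[1,1,0,0,0,1,1],[1,1,0,0,0,1,1],[1,1,0,0,0,1,1],[1,1,0,0,0,1,1],[1,1,0,0,0,1,1],[1,1,0,0,0,1,1],[1,1,0,0,0,1,1],[1,1,0,0,0,1,1]]' 40
python3 -m handwheel '[[1,1,0,0,0,1,1],[1,1,0,0,0,1,1],[1,1,0,0,0,1,1],[1,1,0,0,0,1,1],[1,1,0,0,0,1,1],[1,1,0,0,0,1,1],[1,1,0,0,0,1,1],[1,1,0,0,0,0.5,1],[0,1,0,0,0,0,1],[0,1,0,0,0,0,1],[0,1,0,0,0,0,1],[0,1,0,0,0,0,1]]'
python3 -m handwheel '[[0,1,0,0,0,0,1],[0,1,0,0,0,0,1],[0,1,0,0,0,0,1],[0,1,0,0,0,0,1],[0,1,0,0,0,0,1],[0,1,0,0,0,0,1],[0,1,0,0,0,0,1],[0,1,0,0,0,0,1],[0,1,0,0,0,0,1],[0,1,0,0,0,0,1],[0,1,0,0,0,0,1],[0,1,0,0,0,0,1]]'
python3 -m handwheel '[[0,1,0,0,0,0,1],[0,1,0,0,0,0,1],[0,1,0,0,0,0,1],[0,1,0,0,0,0,1],[0,1,0,0,0,0,1],[0,1,0,0,0,0,1],[0,1,0,0,0,0,1],[0,0,0,0,0,0,1]]'
cat >> h.py <<'E'
from scipy.spatial.transform import Rotation as Ro
def wrist(save):
    from bench import get_obs,snapshot
    o=get_obs();s=snapshot("wrist");T=np.eye(4);T[:3,:3]=Ro.from_quat(o["tool_rot"]).as_matrix();T[:3,3]=o["tcp_pos"]
    s["world_to_cam"]=np.linalg.inv(T@s["T_tool_cam"]);pickle.dump(s,open(save+".pkl","wb"));cv2.imwrite(f"pics/{save}.png",s["frame"][...,::-1])
    y=T[:3,1];print(o["time_s"],o["tcp_pos"].round(4),"toolY deg",np.degrees(np.arctan2(y[1],y[0])).round(2),"tilt",T[:3,2].round(3),"cam",np.linalg.inv(s["world_to_cam"])[:3,3].round(3));return s
E
python3 -c "
from h import *
wrist('w1')"
```

```text
time_s: 1.3
tcp_pos: [0.3835, -0.3672, 0.231]
tool_rot: [0.893, 0.449, -0.0, -0.0]
wrist_force: [0.4, 0.3, -0.1]
opening: 1.0
gripper_force: 0.0
time_s: 2.5
tcp_pos: [0.5426, -0.1274, 0.2308]
tool_rot: [0.748, 0.664, -0.0, -0.001]
wrist_force: [0.4, 0.5, 0.4]
opening: 1.002
gripper_force: 0.0
time_s: 3.7
tcp_pos: [0.5426, 0.1124, 0.2309]
tool_rot: [0.748, 0.664, -0.0, -0.0]
wrist_force: [0.3, -0.6, 0.2]
opening: 1.003
gripper_force: 0.0
time_s: 4.5
tcp_pos: [0.5425, 0.2536, 0.2309]
tool_rot: [0.747, 0.665, 0.0, -0.0]
wrist_force: [-0.8, -0.2, 0.2]
opening: 0.998
gripper_force: 0.0
4.5 [0.5425 0.2536 0.2309] toolY deg -6.62 tilt [-0.     0.001 -1.   ] cam [0.55  0.325 0.373]
```

View pics/w1.png

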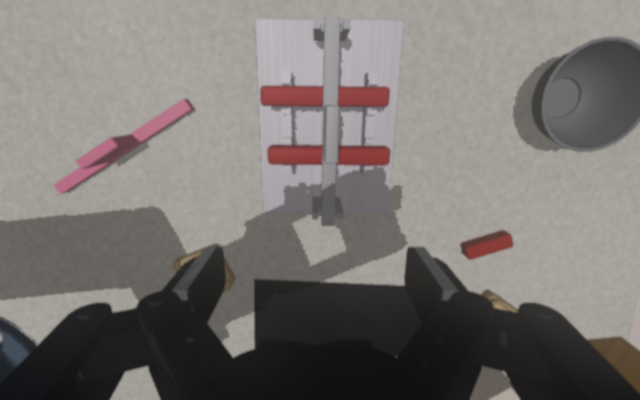

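The wrist view looks straight down on the rack. The bar runs (331,18) to (329,224), with the tab's top at about (326–338, 106–163). The sticks are at (261–389, 96) and (268–389, 155), and the plate corners at (255,20) and (403,22).

Run:
```python
from h import *
w=ld("w1");s=ld("scene");t=ld("top")
rs=lambda p:(335+(p[0]+.5)/4-.5,205+(p[1]+.5)/4-.5)
P=lambda p,z:onz(w,p,z).round(4)
print("plate",P((255,20),.008),P((403,22),.008),P((264,212),.008))
print("bar ends",P((331.5,18),.068),P((329.5,224),.068))
print("tab",P((332,107),.108),P((332,163),.108))
print("tri tabs",tri((w,(332,163)),(s,rs((187,47)))),tri((w,(332,107)),(s,rs((258,70)))))
print("sticks",P((261,96),.054),P((389,97),.054),P((268,155),.054),P((389,156),.054))
# heights of sticks: near end corners w vs scene
print("mat",P((254,281),.004))
# stick far-from-robot end top centres in scene: crop (135,465-300..)
print("stickA/B +x end",tri((w,(389,156)),(s,rs((134,167)))),tri((w,(389,97)),(s,rs((225,192)))))
```

```text
plate [0.497  0.4175 0.008 ] [0.653  0.3974 0.008 ] [0.4714 0.2028 0.008 ]
bar ends [0.5733 0.3961 0.068 ] [0.5516 0.2014 0.068 ]
tab [0.5641 0.3213 0.108 ] [0.5594 0.2744 0.108 ]
tri tabs [0.5593456  0.27530371 0.10662515] [0.56387448 0.32293881 0.10678995]
sticks [0.4981 0.339  0.054 ] [0.624  0.3234 0.054 ] [0.4957 0.2802 0.054 ] [0.6212 0.2645 0.054 ]
mat [0.4407 0.1039 0.004 ]
stickA/B +x end [0.62188838 0.26517471 0.05031434] [0.62386625 0.32503768 0.05336603]
```

```bash
python3 -m handwheel '[[0.5,1,0,0,0,0,1],[0.5,1,0,0,0,0,1],[0,0.2,-1,0,0,0,0.4],[0,0,-1,0,0,0,0.2],[0,0,-1,0,0,0,0],[0,0,-1,0,0,0,0],[0,0,-1,0,0,0,0],[0,0,-1,0,0,0,0],[0,0,-1,0,0,0,0],[0,0,-0.9,0,0,0,0],[0,0,0,0,0,0,0]]' 60
python3 -m handwheel '[[0,0,0,0,0,0,-1],[0,0,0,0,0,0,-1],[0,0,0,0,0,0,-1],[0,0,0,0,0,0,-1],[0,0,0,0,0,0,-1],[0,0,0,0,0,0,-1]]' 60
```

```text
time_s: 5.65
tcp_pos: [0.561, 0.2937, 0.0705]
tool_rot: [0.748, 0.664, -0.003, -0.001]
wrist_force: [-0.3, 0.5, 0.4]
opening: 0.498
gripper_force: 0.0
time_s: 6.25
tcp_pos: [0.5639, 0.2956, 0.0745]
tool_rot: [0.748, 0.664, 0.001, 0.001]
wrist_force: [0.3, -2.4, 6.5]
opening: 0.131
gripper_force: 59.8
```

```bash
python3 -m handwheel '[[0,0,0.4,0,0,0,-1],[0,0,0.8,0,0,0,-1],[0,0,1,0,0,0,-1],[0,0,1,0,0,0,-1],[0,0,1,0,0,0,-1],[0,-0.5,0,0,0,0.5,-1],[0,-1,0,0,0,1,-1],[0,-1,0,0,0,1,-1],[0,-1,0,0,0,1,-1],[0,-1,0,0,0,1,-1],[0,-1,0,0,0,1,-1],[0,-1,0,0,0,1,-1]]'
python3 -m handwheel '[[0,-1,0,0,0,1,-1],[0,-1,0,0,0,1,-1],[0,-1,0,0,0,1,-1],[0,-1,0,0,0,1,-1],[0,-1,0,0,0,1,-1],[0,-1,0,0,0,1,-1],[-0.2,-0.9,0,0,0,1,-1],[0,0,0,0,0,1,-1],[0,0,0,0,0,1,-1],[0,0,0,0,0,1,-1],[0,0,0,0,0,1,-1],[0,0,0,0,0,1,-1]]'
python3 -m handwheel '[[0,0,0,0,0,1,-1],[0,0,0,0,0,1,-1],[0,0,0,0,0,1,-1],[0,0,0,0,0,0.3,-1],[0,0,0,0,0,0,-1]]'
python3 -c "
from h import *
s=wrist('w2')
print([onz(s,p,.004).round(3) for p in((0,200),(639,200))])"
```

```text
time_s: 7.45
tcp_pos: [0.5622, 0.1652, 0.157]
tool_rot: [0.578, 0.816, -0.0, -0.001]
wrist_force: [0.4, -0.3, -1.6]
opening: 0.132
gripper_force: 58.8
time_s: 8.65
tcp_pos: [0.5584, 0.028, 0.157]
tool_rot: [0.196, 0.981, 0.0, -0.001]
wrist_force: [0.7, 0.3, -1.7]
opening: 0.127
gripper_force: 58.9
time_s: 9.15
tcp_pos: [0.5586, 0.0279, 0.1572]
tool_rot: [0.084, 0.996, 0.0, -0.0]
wrist_force: [0.4, 0.6, -1.6]
opening: 0.132
gripper_force: 58.9
9.15 [0.5586 0.0279 0.1572] toolY deg 80.38 tilt [-0.001  0.    -1.   ] cam [0.486 0.04  0.299]
[array([ 0.525, -0.289,  0.004]), array([0.633, 0.347, 0.004])]
```

View pics/w2.png

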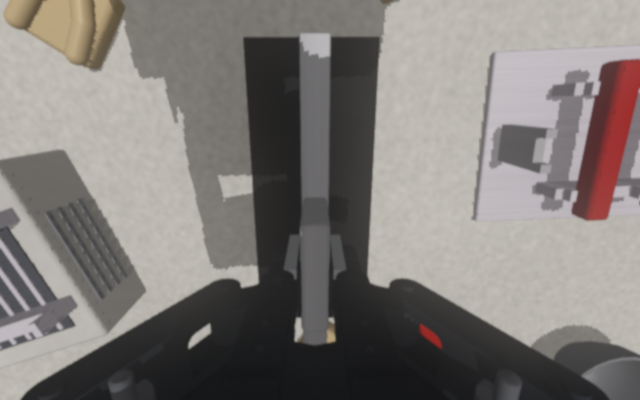

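The bar hangs level and lined up over the mat: its near end is at (315,40) and the mat's near edge at (244–380, 37). I lower it now.

```bash
python3 -m handwheel '[[0,-0.1,-1,0,0,0,-1],[0,-0.1,-1,0,0,0,-1],[0,0,-1,0,0,0,-1],[0,0,-1,0,0,0,-1],[0,0,-1,0,0,0,-1],[0,0,-0.9,0,0,0,-1],[0,0,-0.4,0,0,0,-1],[0,0,-0.3,0,0,0,-1],[0,0,-0.1,0,0,0,-1],[0,0,0,0,0,0,-1]]'
```

```text
time_s: 10.2
tcp_pos: [0.5594, 0.0236, 0.0236]
tool_rot: [0.084, 0.997, -0.0, 0.0]
wrist_force: [-0.3, -0.2, -1.8]
opening: 0.13
gripper_force: 58.9
```

```bash
python3 -m handwheel '[[0,0,-0.1,0,0,0,-1],[0,0,0,0,0,0,0],[0,0,0,0,0,0,0],[0,0,0,0,0,0,0],[0,0,0,0,0,0,0],[0,0,0.5,0,0,0,0],[0,0,1,0,0,0,0],[0,0,1,0,0,0,0],[0,0,1,0,0,0,0],[0,0,1,0,0,0,0],[0,0,1,0,0,0,0],[0,0.5,1,0,0,0.7,0]]'
python3 -m handwheel '[[0,1,0.5,0,0,0,0],[0,1,0,0,0,0,0],[0,1,0,0,0,0,0],[0,1,0,0,0,0,0],[0,1,0,0,0,0,0],[0,1,0,0,0,0,0],[0,1,0,0,0,0,0],[0,1,0,0,0,0,0],[0,1,0,0,0,0,0],[0,1,0,0,0,0,0],[0,1,0,0,0,0,0],[0,0,0,0,0,0,0]]'
python3 -c "
from h import *
s=wrist('w3')
for n,P in (('a',(.563,.330,.054)),('b',(.5577,.271,.054))): print(n,proj(s,P).round(0))"
```

```text
time_s: 11.4
tcp_pos: [0.5591, 0.0329, 0.1529]
tool_rot: [0.059, 0.998, -0.0, 0.0]
wrist_force: [0.1, -0.3, -0.7]
opening: 0.497
gripper_force: 0.0
time_s: 12.6
tcp_pos: [0.5587, 0.2558, 0.162]
tool_rot: [0.058, 0.998, 0.0, 0.001]
wrist_force: [0.6, -1.3, -0.0]
opening: 0.505
gripper_force: 0.0
12.6 [0.5587 0.2558 0.162 ] toolY deg 83.38 tilt [ 0.001  0.001 -1.   ] cam [0.486 0.264 0.304]
a [[402. 189.]]
b [[332. 190.]]
```

View pics/w3.png

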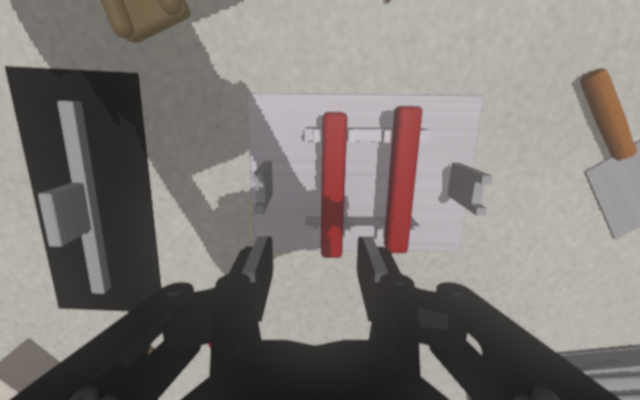

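The bar lies on the mat at (60–110, 100–293), within its edges. Stick b is centred at about (333,185) and stick a at (403,180), both where predicted. I grasp b first.

```bash
python3 -m handwheel '[[-0.15,0.75,-0.5,0,0,0,0],[0,0,-1,0,0,0,0],[0,0,-1,0,0,0,0],[0,0,-1,0,0,0,0],[0,0,-1,0,0,0,0],[0,0,-1,0,0,0,0],[0,0,-1,0,0,0,0],[0,0,-0.3,0,0,0,0],[0,0,0,0,0,0,0]]'
python3 -m handwheel '[[0,0,0,0,0,0,-1],[0,0,0,0,0,0,-1],[0,0,0,0,0,0,-1],[0,0,0,0,0,0,-1],[0,0,0,0,0,0,-1]]' 30
```

```text
time_s: 13.55
tcp_pos: [0.555, 0.2682, 0.024]
tool_rot: [0.059, 0.998, -0.0, -0.001]
wrist_force: [0.3, -0.2, 0.0]
opening: 0.502
gripper_force: 0.0
time_s: 14.05
tcp_pos: [0.557, 0.2695, 0.0264]
tool_rot: [0.059, 0.998, 0.001, 0.001]
wrist_force: [-0.2, 4.1, 4.1]
opening: 0.23
gripper_force: 33.4
```

```bash
python3 -m handwheel '[[0,0,0.5,0,0,0,-1],[0,0,1,0,0,0,-1],[0,0,1,0,0,0,-1],[0,0,1,0,0,0,-1],[0,0,1,0,0,0,-1],[0,0,1,0,0,0,-1],[0,-0.5,1,0,0,0,-1],[0,-1,1,0,0,0,-1],[0,-1,0,0,0,0,-1],[0,-1,0,0,0,0,-1],[0,-1,0,0,0,1,-1],[0,-1,0,0,0,1,-1]]'
python3 -m handwheel '[[0,-1,0,0,0,1,-1],[0,-1,0,0,0,1,-1],[0,-1,0,0,0,0,-1],[0,-1,0,0,0,0,-1],[0,-1,0,0,0,0,-1],[0,-1,0,0,0,0,-1],[0,-1,0,0,0,0,-1],[0,-1,0,0,0,0,-1],[0,-1,0,0,0,0,-1],[0,-1,0,0,0,0,-1],[0.4,-1,0,0,0,0,-1],[0.4,-1,0,0,0,0,-1]]'
python3 -m handwheel '[[0.4,-1,0,0,0,0,-1],[0.4,-1,0,0,0,0,-1],[0,-1,0,0,0,0,-1],[0,-1,0,0,0,0,-1],[0,-1,0,0,0,0,-1],[0,-1,0,0,0,0,-1],[0,-1,0,0,0,0,-1],[0,-1,0,0,0,0,-1],[0,-1,0,0,0,0,-1],[0,0,0,0,0,0,-1],[0,0,0,0,0,0,-1]]'
python3 -c "
from h import *
wrist('w4')"
```

```text
time_s: 15.25
tcp_pos: [0.555, 0.1569, 0.1751]
tool_rot: [-0.012, 1.0, -0.001, -0.001]
wrist_force: [0.8, -0.7, -0.1]
opening: 0.227
gripper_force: 32.7
time_s: 16.45
tcp_pos: [0.5711, -0.0827, 0.1751]
tool_rot: [-0.081, 0.997, -0.0, -0.001]
wrist_force: [1.6, 0.6, -1.0]
opening: 0.224
gripper_force: 32.7
time_s: 17.55
tcp_pos: [0.5878, -0.2618, 0.1751]
tool_rot: [-0.08, 0.997, 0.0, -0.0]
wrist_force: [0.2, 0.6, -0.3]
opening: 0.223
gripper_force: 32.7
17.55 [ 0.5878 -0.2618  0.1751] toolY deg 99.16 tilt [-0.     0.001 -1.   ] cam [ 0.515 -0.274  0.317]
```

View pics/w4.png

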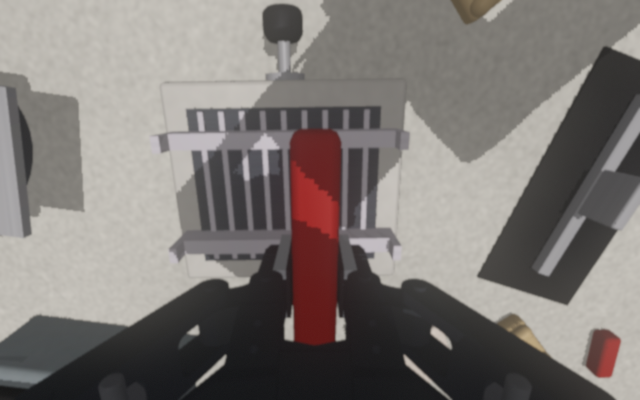

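The dryer is seen from above. Its top corners are (163,84), (405,80), (187,277) and (393,276). The front rib is at v≈138 and the back rib at v≈238. The knob is at (283,25), and the stick is held straight at u≈315. I fit the dryer's pose from this.

Run:
```python
from h import *
from scipy.optimize import least_squares
w=ld("w4");t=ld("top");s=ld("scene")
obs=[((-.085,-.095,.072),(163,84)),((-.085,.095,.072),(405,80)),((.085,-.095,.072),(187,277)),((.085,.095,.072),(393,276))]
def res(v,full=0):
    c,n=np.cos(v[2]),np.sin(v[2])
    return np.array([proj(w,[v[0]+c*P[0]-n*P[1],v[1]+n*P[0]+c*P[1],P[2]])[0]-p for P,p in obs]).ravel()
q=least_squares(res,[.58,-.28,.16]);v=q.x;print(v.round(4),np.degrees(v[2]),q.fun.round(1))
c,n=np.cos(v[2]),np.sin(v[2]);G=lambda x,y,z:np.array([v[0]+c*x-n*y,v[1]+n*x+c*y,z])
print("rib proj",proj(w,[G(-.042,-.082,.094),G(-.042,.082,.094),G(.042,-.082,.094),G(.042,.082,.094)]).round(0))
print("rib tri front L/R end w-vs-z",[onz(w,p,.094).round(4) for p in((168,137),(400,134))])
print("targets b,a",G(0,-.032,0),G(0,.032,0),"knob",G(-.127,0,.048),proj(w,G(-.127,0,.048)),"tri knob",tri((w,(283,25)),(t,(461,241)),(s,(219,169))))
ds=lambda p:(150+(p[0]+.5)/4-.5,155+(p[1]+.5)/4-.5)
print("rib height tri: front rib lug tops",tri((w,(404,130)),(s,ds((328,47)))),tri((w,(160,134)),(s,ds((120,30)))))
```

```text
[ 0.5863 -0.2848  0.1686] 9.660630315269676 [-6.  -2.3  5.  -0.7 -0.9  3.6  2.1  2.8]
rib proj [[169. 143.]
 [396. 141.]
 [184. 248.]
 [389. 247.]]
rib tri front L/R end w-vs-z [array([ 0.5547, -0.3737,  0.094 ]), array([ 0.5261, -0.2096,  0.094 ])]
targets b,a [ 0.59170059 -0.31639265  0.        ] [ 0.58096062 -0.25330024  0.        ] knob [ 0.46113159 -0.30615857  0.048     ] [[284.3409776  25.8983743]] tri knob [ 0.462729   -0.30613942  0.0481171 ]
rib height tri: front rib lug tops [ 0.52069998 -0.21059803  0.11075488] [ 0.55288146 -0.37734509  0.10095229]
```

```bash
python3 -m handwheel '[[0.2,-1,0,0,0,0.1,-1],[0,-1,0,0,0,0,-1],[0,-0.7,-0.5,0,0,0,-1],[0,0,-1,0,0,0,-1],[0,0,-1,0,0,0,-1],[0,0,-1,0,0,0,-1],[0,0,-0.6,0,0,0,-1],[0,0,-0.2,0,0,0,-1],[0,0,0,0,0,0,-1]]'
```

```text
time_s: 18.5
tcp_pos: [0.5917, -0.3153, 0.0886]
tool_rot: [-0.084, 0.996, 0.0, -0.0]
wrist_force: [0.3, 0.0, 0.1]
opening: 0.228
gripper_force: 32.7
```

```bash
python3 -m handwheel '[[0,0,-0.1,0,0,0,-1],[0,0,-0.05,0,0,0,-1],[0,0,0,0,0,0,-1]]'
```

```text
time_s: 18.8
tcp_pos: [0.5923, -0.3156, 0.087]
tool_rot: [-0.084, 0.996, -0.0, 0.0]
wrist_force: [0.2, -0.0, -0.8]
opening: 0.228
gripper_force: 32.7
```

```bash
python3 -m handwheel '[[0,0,-0.05,0,0,0,-0.3],[0,0,0,0,0,0,0],[0,0,0,0,0,0,0],[0,0,0,0,0,0,0],[0,0,0.5,0,0,0,0],[0,0,1,0,0,0,0],[0,0,1,0,0,0,0],[0,0,1,0,0,0,0],[0,0,1,0,0,0,0],[0,1,0,0,0,0,0],[0,1,0,0,0,0,0],[0,1,0,0,0,0,0]]'
python3 -m handwheel '[[0,1,0,0,0,-1,0],[0,1,0,0,0,-1,0],[0,1,0,0,0,-1,0],[0,1,0,0,0,-1,0],[0,1,0,0,0,0,0],[0,1,0,0,0,0,0],[0,1,0,0,0,0,0],[0,1,0,0,0,0,0],[0,1,0,0,0,0,0],[0,1,0,0,0,0,0],[-0.4,1,0,0,0,0,0],[-0.4,1,0,0,0,0,0]]'
python3 -m handwheel '[[-0.4,1,0,0,0,0,0],[-0.4,1,0,0,0,0,0],[0,1,0,0,0,0,0],[0,1,0,0,0,0,0],[0,1,0,0,0,0,0],[0,1,0,0,0,0,0],[0,1,0,0,0,0,0],[0,1,0,0,0,0,0],[0,1,0,0,0,0,0],[0,1,0,0,0,0,0],[0,1,0,0,0,0,0],[0,1,0,0,0,0,0]]'
python3 -m handwheel '[[0,1,0,0,0,0,0],[0,1,0,0,0,0,0],[0,1,0,0,0,0,0],[0,0,0,0,0,0,0]]'
```

```text
time_s: 20.0
tcp_pos: [0.5908, -0.2523, 0.1741]
tool_rot: [-0.084, 0.996, 0.001, -0.001]
wrist_force: [-0.7, 1.0, -0.4]
opening: 0.501
gripper_force: 0.0
time_s: 21.2
tcp_pos: [0.5745, -0.0131, 0.1746]
tool_rot: [0.055, 0.999, 0.0, -0.001]
wrist_force: [0.0, 0.1, 0.2]
opening: 0.501
gripper_force: 0.0
time_s: 22.4
tcp_pos: [0.5581, 0.2261, 0.1747]
tool_rot: [0.055, 0.999, -0.0, -0.001]
wrist_force: [-0.2, -0.3, 0.3]
opening: 0.497
gripper_force: 0.0
time_s: 22.8
tcp_pos: [0.5581, 0.2873, 0.1748]
tool_rot: [0.053, 0.999, 0.0, -0.001]
wrist_force: [-0.4, 0.3, 0.0]
opening: 0.498
gripper_force: 0.0
```

```bash
python3 -m handwheel '[[0,1,0,0,0,0,0],[0,1,0,0,0,0,0],[0,0.15,-0.5,0,0,0,0],[0,0,-1,0,0,0,0],[0,0,-1,0,0,0,0],[0,0,-1,0,0,0,0],[0,0,-1,0,0,0,0],[0,0,-1,0,0,0,0],[0,0,-1,0,0,0,0],[0,0,-0.9,0,0,0,0],[0,0,0,0,0,0,0]]'
python3 -m handwheel '[[0,0,0,0,0,0,-1],[0,0,0,0,0,0,-1],[0,0,0,0,0,0,-1],[0,0,0,0,0,0,-1],[0,0,0,0,0,0,-1]]' 30
```

```text
time_s: 23.9
tcp_pos: [0.5572, 0.326, 0.0238]
tool_rot: [0.056, 0.998, -0.002, -0.003]
wrist_force: [-0.1, 0.1, 0.1]
opening: 0.498
gripper_force: 0.0
time_s: 24.4
tcp_pos: [0.5606, 0.3294, 0.0285]
tool_rot: [0.056, 0.998, 0.002, 0.001]
wrist_force: [-0.1, 4.2, -1.7]
opening: 0.228
gripper_force: 33.5
```

```bash
python3 -m handwheel '[[0,0,0.5,0,0,0,-1],[0,0,1,0,0,0,-1],[0,0,1,0,0,0,-1],[0,0,1,0,0,0,-1],[0,0,1,0,0,0,-1],[0,0,1,0,0,0,-1],[0,-0.5,1,0,0,0,-1],[0,-1,1,0,0,0,-1],[0,-1,0,0,0,0,-1],[0,-1,0,0,0,0,-1],[0,-1,0,0,0,1,-1],[0,-1,0,0,0,1,-1]]'
python3 -m handwheel '[[0,-1,0,0,0,1,-1],[0,-1,0,0,0,1,-1],[0,-1,0,0,0,0,-1],[0,-1,0,0,0,0,-1],[0,-1,0,0,0,0,-1],[0,-1,0,0,0,0,-1],[0,-1,0,0,0,0,-1],[0,-1,0,0,0,0,-1],[0,-1,0,0,0,0,-1],[0,-1,0,0,0,0,-1],[0.25,-1,0,0,0,0,-1],[0.25,-1,0,0,0,0,-1]]'
python3 -m handwheel '[[0.25,-1,0,0,0,0,-1],[0.25,-1,0,0,0,0,-1],[0,-1,0,0,0,0,-1],[0,-1,0,0,0,0,-1],[0,-1,0,0,0,0,-1],[0,-1,0,0,0,0,-1],[0,-1,0,0,0,0,-1],[0,-1,0,0,0,0,-1],[0,-1,0,0,0,0,-1],[0,-1,0,0,0,0,-1],[0,-1,0,0,0,0,-1],[0,0,0,0,0,0,-1]]'
python3 -c "
from h import *
w=wrist('w5')"
```

```text
time_s: 25.6
tcp_pos: [0.5601, 0.2164, 0.1787]
tool_rot: [-0.016, 1.0, -0.0, 0.001]
wrist_force: [0.2, -0.4, -0.2]
opening: 0.227
gripper_force: 33.0
time_s: 26.8
tcp_pos: [0.57, -0.0236, 0.1786]
tool_rot: [-0.084, 0.996, -0.001, 0.001]
wrist_force: [-0.4, -0.1, -0.2]
opening: 0.225
gripper_force: 33.0
time_s: 28.0
tcp_pos: [0.5803, -0.246, 0.1774]
tool_rot: [-0.083, 0.997, -0.001, 0.001]
wrist_force: [-0.2, 0.4, -0.1]
opening: 0.223
gripper_force: 33.0
28.0 [ 0.5803 -0.246   0.1774] toolY deg 99.47 tilt [ 0.001 -0.002 -1.   ] cam [ 0.508 -0.258  0.319]
```

View pics/w5.png

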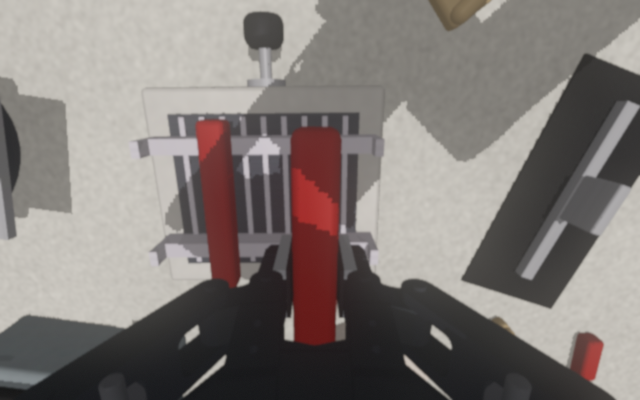

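Stick b lies across both ribs, from (212,122) to (226,282), and stick a is held clear of it at u≈315. I set a down 7 mm further right (−y).

```bash
python3 -m handwheel '[[0,-0.3,-0.5,0,0,0,-1],[0,0,-1,0,0,0,-1],[0,0,-1,0,0,0,-1],[0,0,-1,0,0,0,-1],[0,0,-0.6,0,0,0,-1],[0,0,-0.2,0,0,0,-1],[0,0,-0.1,0,0,0,-1],[0,0,0,0,0,0,-1]]'
```

```text
time_s: 28.85
tcp_pos: [0.5804, -0.2485, 0.0897]
tool_rot: [-0.084, 0.996, -0.0, 0.0]
wrist_force: [0.4, -0.0, -0.8]
opening: 0.23
gripper_force: 33.0
```

```bash
python3 -m handwheel '[[0,0,-0.07,0,0,0,-1],[0,0,0,0,0,0,-0.3],[0,0,0,0,0,0,0],[0,0,0,0,0,0,0],[0,0,0,0,0,0,0],[0,0,0.5,0,0,0,0],[0,0,1,0,0,0,0],[0,0,1,0,0,0,0],[0,0,1,0,0,0,0],[0,0,1,0,0,0,0]]'
python3 -m handwheel '[[-1,-0.5,0,0,0,0,0.4],[-1,-0.5,0,0,0,0,0.4],[-1,-0.5,0,0,0,0,0.4],[-1,-0.5,0,0,0,0,0.4],[-1,-0.5,0,0,0,0,0.4],[-0.5,-0.2,0,0,0,0,0.4],[0,0,0,0,0,0,0.4]]'
python3 - <<'E'
from h import *
w=wrist('w6');from bench import snapshot
t=snapshot("top")
c=lambda f,x,y,W,H:cv2.resize(f[y:y+H,x:x+W],(400,300),interpolation=cv2.INTER_CUBIC)
s=snapshot("scene")
im=np.vstack([np.hstack([cv2.resize(w["frame"],(400,300)),c(t["frame"],310,155,100,75)]),np.hstack([c(t["frame"],410,168,100,75),c(s["frame"],150,155,100,75)])])
cv2.imwrite("pics/c6.png",im[...,::-1])
print(proj(w,[.462,-.306,.048]))
E
```

```text
time_s: 29.85
tcp_pos: [0.5801, -0.2484, 0.1795]
tool_rot: [-0.084, 0.996, -0.0, 0.0]
wrist_force: [1.1, 0.0, 0.5]
opening: 0.5
gripper_force: 0.0
time_s: 30.55
tcp_pos: [0.4691, -0.3029, 0.1785]
tool_rot: [-0.083, 0.997, -0.0, 0.0]
wrist_force: [0.1, -0.2, 0.8]
opening: 0.7
gripper_force: 0.0
30.55 [ 0.4691 -0.3029  0.1785] toolY deg 99.51 tilt [ 0. -0. -1.] cam [ 0.397 -0.315  0.32 ]
[[312.50184228 178.91093567]]
```

View pics/c6.png

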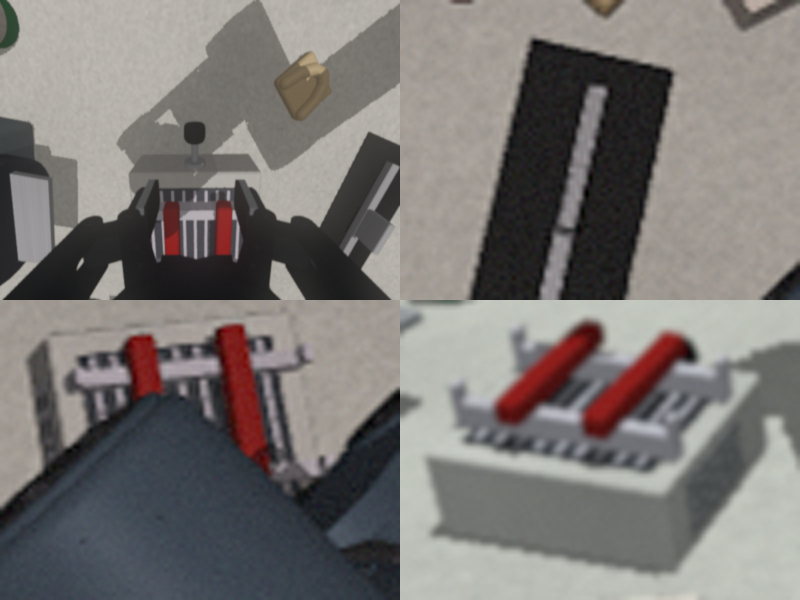

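Both sticks lie flat across the two ribs side by side, at (172,228) and (224,228) in the top-left tile, and the bar lies on the mat. The knob is at (310,176) in full wrist pixels, as predicted. I go down on it.

```bash
python3 -m handwheel '[[-0.4,-0.15,-0.5,0,0,0,0.4],[0,0,-1,0,0,0,0.4],[0,0,-1,0,0,0,0.4],[0,0,-1,0,0,0,0.4],[0,0,-1,0,0,0,0.4],[0,0,-1,0,0,0,0.4],[0,0,-1,0,0,0,0.4],[0,0,-0.9,0,0,0,0.4],[0,0,0,0,0,0,0.4]]'
python3 -m handwheel '[[0,0,0,0,0,0,-1],[0,0,0,0,0,0,-1],[0,0,0,0,0,0,-1],[0,0,0,0,0,0,-1],[0,0,0,0,0,0,-1]]' 40
```

```text
time_s: 31.6
tcp_pos: [0.4605, -0.3037, 0.0271]
tool_rot: [-0.084, 0.996, 0.002, -0.002]
wrist_force: [-0.7, 0.3, 0.1]
opening: 0.701
gripper_force: 0.0
time_s: 32.1
tcp_pos: [0.4628, -0.3073, 0.0309]
tool_rot: [-0.084, 0.996, -0.002, 0.001]
wrist_force: [-1.7, -5.8, -1.0]
opening: 0.348
gripper_force: 40.0
```

```bash
python3 -m handwheel '[[-0.3,-0.05,0,0,0,0,-1],[-0.3,-0.05,0,0,0,0,-1],[-0.3,-0.05,0,0,0,0,-1],[-0.3,-0.05,0,0,0,0,-1],[0,0,0,0,0,0,-1],[0,0,0,0,0,0,-1]]'
```

```text
time_s: 32.7
tcp_pos: [0.4382, -0.3116, 0.0309]
tool_rot: [-0.084, 0.996, -0.002, 0.001]
wrist_force: [-0.8, -6.5, 0.7]
opening: 0.351
gripper_force: 40.3
```

```bash
python3 -m handwheel '[[0,0,0,0,0,0,0.4],[0,0,0,0,0,0,0.4],[0,0,0,0,0,0,0.4],[0,0,0,0,0,0,0.4],[0,0,0.5,0,0,0,0.4],[0,0,1,0,0,0,0.4],[0,0,1,0,0,0,0.4],[0,0,1,0,0,0,0.4],[0,0,1,0,0,0,0.4],[0,0,1,0,0,0,0.4],[0,0,1,0,0,0,0.4],[0,0,1,0,0,0,0.4]]'
python3 - <<'E'
from h import *
w=wrist('w7');from bench import snapshot
s=snapshot("scene")
c=cv2.resize(s["frame"][130:280,130:450],(640,300),interpolation=cv2.INTER_CUBIC)
im=np.vstack([cv2.resize(w["frame"],(480,300)),np.zeros((0,480,3),np.uint8)])
im=np.vstack([np.hstack([im,np.zeros((300,160,3),np.uint8)]),c])
cv2.imwrite("pics/c7.png",im[...,::-1])
for d in(0,.025,.05): print(d,(proj(w,[.462-.986*d,-.306-.168*d,.048])*.75).round(0))
E
```

```text
time_s: 33.9
tcp_pos: [0.4378, -0.3089, 0.1814]
tool_rot: [-0.084, 0.996, 0.0, 0.0]
wrist_force: [0.7, 0.3, 0.9]
opening: 0.699
gripper_force: 0.0
33.9 [ 0.4378 -0.3089  0.1814] toolY deg 99.64 tilt [ 0.  0. -1.] cam [ 0.365 -0.321  0.323]
0 [[235. 158.]]
0.025 [[235. 139.]]
0.05 [[235. 119.]]
```

View pics/c7.png

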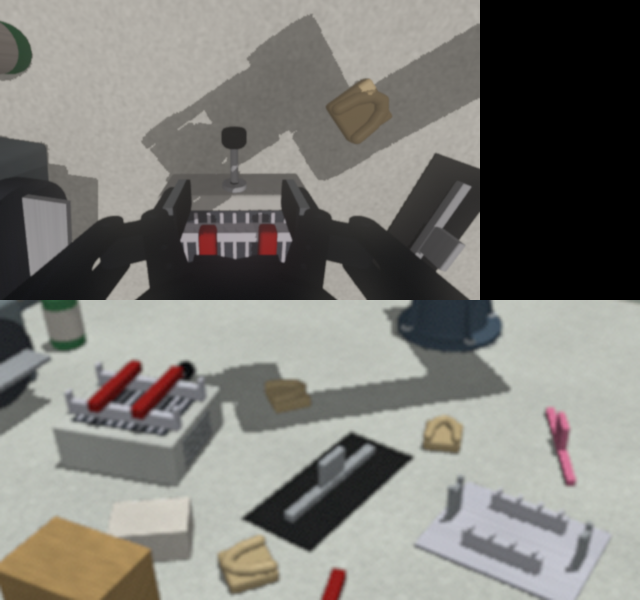

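The knob is at (234,137) in the scaled wrist tile. The middle click is predicted at (235,139), so it is half open. Both sticks lie on the ribs, the bar is on the mat, and the rack is empty.

```bash
python3 -c "
from bench import *
print(sign_off())"
```

```text
the job is handed in; nothing more can be done
None
```

The job is done and handed in at about 34 s: the bar lies on the mat, both sticks lie side by side across the dryer's ribs, the damper rod is at its middle click, and the gripper is clear of everything.

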